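# Rake the carver's rods into rows

### The arm

A 7-joint arm with a two-finger parallel gripper is mounted at the origin on the work surface. World frame = base frame: x ahead of the robot, y to its left, z up, the work surface at z = 0. Lengths are in mm, angles in rad, forces in N, time in s.
With the tool pointing down it reaches from about 400 to 875 mm from the base axis. Payload 4.4 kg.
Tool frame: the origin (TCP) lies where the fingers leave the gripper's body, on its centre line; the fingertips stand 73 mm ahead of it and the grasp point (between the pads) lies 54 mm ahead of it; z points along the fingers, y is the line along which they close (so a half turn about z gives the same grasp; the last joint's range is limited). The gripper opens to 85 mm and grips with 20 to 120 N. Pads are 22 mm wide; open, the fingers measure 114 mm over their backs; the gripper's body (76 mm by 85 mm) begins 54 mm behind the grasp point. The pads swing forward as they close: fully open they stand 13 mm farther back than shut.
Start: joints at [-1.4, 0.628, 0.038, 1.517, -0.027, 0.996, -0.02], TCP at [152.462, 631.88, 303.913] pointing down, gripper open.
Joint ranges: [-3.06, 3.06], [-0.37, 2.12], [-1.25, 1.32], [0.18, 2.47], [-1.1, 4.24], [0.23, 1.98], [-2.94, 2.94]. Speed limits (rad/s): [2.57, 2.57, 3.14, 3.14, 3.14, 3.14, 3.14].

### API

Orientations are given as [roll, pitch, yaw] about the fixed x, y, z axes, in that order (R = Rz(yaw) Ry(pitch) Rx(roll)).
In Python, from cell import ctrl gives the robot as it stands.
- The arm moves only by the tool send_rows, never from a script. Its argument "rows" is a list that holds one entry, the list of rows, each a list of 6 numbers: the shift along the tool's x, y, z in cm, then the turn, a rotation vector about the tool's x, y, z in rad. In form: [[[tx, ty, tz, wx, wy, wz], ...]]. A call has 1 to 10 rows; each row is the pose to reach, as a shift and turn from the pose commanded when the call began, along the tool's axes at that moment; what a row does not reach only later rows make up. A row lasts 1/10 s, in which the tool goes at most 50 mm and 8.59 degrees, less where a joint would pass 70% of its speed; a pose out of reach is approached as far as the arm can. A call with a gripper value outside its range is refused whole. "grip" is the closure in counts, from 0 (fully open) to 255 (shut), set as the call begins (left out, the last holds). The fingers move at their own pace and stop on an object; the grip force is fixed at half the most. Time passes only in rows, so rows that repeat a pose let the fingers close. It gives the time, the measured TCP pose, the force, the opening and the grip force at its end, in the units of the state.
- ctrl.read_state(): the state, without advancing time (a new reading comes with each control period).
- ctrl.get_image(name): name is "scene" or "top"; returns a dict with "pixels" (384x512x3 uint8, red, green, blue), "fx", "fy", "cx", "cy" (pixels), "extrinsics" (4x4, takes a point from camera to world coordinates). Camera axes: x right, y up, looking along -z (the intrinsics and any distortion apply to the point x, -y, -z); pixel columns grow to the right and rows downward; lengths in mm; the calibration is good to about 2 mm. A picture is of the moment at which its call begins. There is no depth.
- ctrl.finish_job(): hands the job in; it is judged then, once.
The state is a dict: "clock": time; "qpos": joint angles; "qd": joint speeds; "tau": joint torques, N m; "eef_pos": TCP position; "tool_rot": TCP orientation; "force": force on the tool from outside, world axes, zero at the start; "torque": the same for the moment, N m; "width": finger opening in mm; "gripper_force": force on a finger pad.
Only numpy, scipy, OpenCV 4.12 (cv2) and the standard library are available. Lean on these libraries where they do the work, as an engineer would, in place of code of your own. Each camera call takes 0.05 s, during which the arm holds its last target. There are 200 camera calls.

### The job

First lift the yellow-handled gouge out of the stock tray and lay it flat on the green mat. Then take the hand rake from its holder and, with the rake and never with the fingers, comb the rods in both bays of the tray towards the robot until they lie flat, side by side, parallel to the fence and packed up against it as one tight row in each bay. Finally stand the rake upright back in its holder, leaving everything else on the bench where it is.

Things in the scene. Friction and masses are not known exactly. Their poses are not given: they have to be found in the camera images.
- tray: Fixed dark wooden stock tray, 280 mm deep (x) by 356 mm wide (y): a board 8 mm thick with walls 12 mm thick standing 18 mm above it: a fence along the edge nearest the robot, two side walls and a divider down the middle, making two bays side by side, each 160 mm wide; the far edge (+x) is open. Origin under its centre.
- fence (a point): Point on the tray board's top (8 mm above the bench) at the middle of the fence's inner face. x points away from the fence along the bays (the board goes on for 268 mm), y along the fence, z up. The bays' centre lines lie at y = +86 and -86 mm.
- rod1: Pale square wooden rod, 16 x 16 x 120 mm, about 30 g, lying loose in one of the two bays of the tray (the bay with the gouge holds 2 rods, the other 3). Origin at its centre, 8 mm above the tray board; y runs along its length.
- rod2: Pale square wooden rod, 16 x 16 x 120 mm, about 30 g, lying loose in one of the two bays of the tray (the bay with the gouge holds 2 rods, the other 3). Origin at its centre, 8 mm above the tray board; y runs along its length.
- rod3: Pale square wooden rod, 16 x 16 x 120 mm, about 30 g, lying loose in one of the two bays of the tray (the bay with the gouge holds 2 rods, the other 3). Origin at its centre, 8 mm above the tray board; y runs along its length.
- rod4: Pale square wooden rod, 16 x 16 x 120 mm, about 30 g, lying loose in one of the two bays of the tray (the bay with the gouge holds 2 rods, the other 3). Origin at its centre, 8 mm above the tray board; y runs along its length.
- rod5: Pale square wooden rod, 16 x 16 x 120 mm, about 30 g, lying loose in one of the two bays of the tray (the bay with the gouge holds 2 rods, the other 3). Origin at its centre, 8 mm above the tray board; y runs along its length.
- gouge: Carving gouge, about 90 g, lying loose in the far part of one of the tray's bays: yellow flat-sided handle 22 x 22 x 80 mm, then a brass ferrule and a thin steel blade, 135 mm overall. Origin under the middle of its length, at its lowest face.
- gouge_grip (a point): Point near the middle of the gouge's handle and near its balance point, 11 mm above what it lies on. y runs along the tool towards the blade: the handle reaches 42 mm behind this point and 37 mm ahead of it, the blade tip lies 92 mm ahead.
- pad_top (a point): Fixed green mat for edge tools, 130 (x) x 170 (y) x 5 mm, on the bench left or right of the tray. Point at the centre of its top face; x and y along its sides.
- rake: Hand rake, about 220 g, standing upright on its teeth in its holder: wooden head 120 mm long (y), 22 mm thick (x), with five steel teeth 20 mm long, 18 mm deep (x), 8 mm wide, 28 mm apart, pointing down; upright blue handle on the middle of the head, 24 mm thick (x), 36 mm wide (y). Same both ways round. Origin midway between the tooth tips.
- rake_grip (a point): Point inside the rake's handle, 105 mm above the tooth tips, 25 mm below the handle's top and 63 mm above the head's top; y along the row of teeth, z up.
- holder_floor (a point): Fixed dark steel rake holder on the bench on the other side of the tray from the green mat, 74 (x) x 160 (y) mm: an open trough with its floor 6 mm above the bench, 38 mm wide (x) and 140 mm long (y) inside, walls 16 mm high. Point at the centre of the trough's floor; y along the trough. The rake stands on this floor with its row of teeth along the trough.
- stone: Bystander, not to be moved: grey sharpening stone lying flat, 50 x 160 x 22 mm; origin at its underside.
- brush: Bystander, not to be moved: bench brush lying flat; origin at its underside.
- offcut: Bystander, not to be moved: dark wooden offcut, 70 x 110 x 45 mm; origin at its underside.
- jar: Bystander, not to be moved: glass jar with brass cap, 70 mm wide, 75 mm tall; origin at its underside.
There are look-alikes about, which are no part of the job. Leave any red or turquoise look-alike of the rake alone.

How it is judged (in metres and radians):
On the way, in this order (a step that is already met when the one before it is completed fails the run):
1. the gouge lies on the green mat, released (x of gouge_grip in the frame of pad_top between -0.06 and 0.06 m and y of gouge_grip in the frame of pad_top between -0.08 and 0.08 m and z of gouge_grip in the frame of pad_top below 0.016 m and angle between gouge_grip's own y axis and vertical between 1.4 and 1.75 rad and contact force between the fingers and gouge below 0.1 N), for 0.2 s.
2. the rake is lifted out of its holder (z of rake_grip in the frame of holder_floor above 0.13 m), for 0.1 s.
3. all five rods lie parallel and packed against the fence (x of rod1 in the frame of fence between 0 and 0.053 m and z of each of rod1, rod2, rod3, rod4, rod5 in the frame of fence below 0.012 m and y of rod1 in the frame of fence between -0.17 and 0.17 m and angle between the y axis of each of rod1, rod2, rod3, rod4, rod5 and the y axis of fence, either way round below 0.1 rad and x of rod2 in the frame of fence between 0 and 0.053 m and y of rod2 in the frame of fence between -0.17 and 0.17 m and x of rod3 in the frame of fence between 0 and 0.053 m and y of rod3 in the frame of fence between -0.17 and 0.17 m and x of rod4 in the frame of fence between 0 and 0.053 m and y of rod4 in the frame of fence between -0.17 and 0.17 m and x of rod5 in the frame of fence between 0 and 0.053 m and y of rod5 in the frame of fence between -0.17 and 0.17 m), for 0.2 s.
4. the rake stands back in its holder (horizontal distance between rake_grip and holder_floor below 0.018 m and z of rake_grip in the frame of holder_floor below 0.11 m and angle between rake_grip's own z axis and vertical below 0.1 rad), for 0.2 s.
At the end, for the whole second after the job is handed in: Rods flat on the tray, within 0.1 rad of parallel to the fence, centres within 53 mm of its inner face; gouge flat on the mat, handle point within 60 mm (x) and 80 mm (y) of its centre; rake upright (0.1 rad) on the holder floor within 18 mm of its middle; all released and at rest (all of step 1 and all of step 3 and all of step 4 and contact force between the fingers and rake below 0.1 N and linear speed of each of rake, gouge, rod1, rod2, rod3, rod4, rod5 below 0.02 m/s); the robot touches nothing.
It fails at once if a rod is pushed or gripped by the fingers or the arm instead of the rake (contact force between any of the fingers, the arm and rod1 above 1 N or contact force between any of the fingers, the arm and rod2 above 1 N or contact force between any of the fingers, the arm and rod3 above 1 N or contact force between any of the fingers, the arm and rod4 above 1 N or contact force between any of the fingers, the arm and rod5 above 1 N).
It fails at once if a bystander is moved by more than 30 mm (distance of any of stone, brush, offcut, jar from where it was at the start of the episode above 0.03 m).
It also fails if it takes over 72 s, if anything falls off the work surface, if the arm or the gripper's body presses on something with over 40 N, if the wrist force passes 120 N, or if a joint passes its speed limit or range.

## Working session

There is one attempt and no reset: what is moved stays moved. The work goes in short steps, Python scripts to look and compute and a tool call to move; the robot and the scene stay as the last step left them, time stands still between calls to the robot, and variables do not carry over. Pictures are saved under pics/ and viewed, at most 10 in all, crops included, and the job is handed in when it is done.

Besides the shell and the picture viewer there is one more tool, called after ">>>" as name(argument=value, ...) on one line, values as JSON. send_rows: Moves the arm, as the interface text tells. Its arguments: {"type":"object","properties":{"rows":{"type":"array","items":{"type":"array","items":{"type":"array","items":{"type":"number"}}}},"grip":{"type":"number"}},"required":["rows"]}

```bash
mkdir -p pics; ls; cat > h.py <<'E'
import numpy as np, cv2
from cell import ctrl
def grab(n):
    d=ctrl.get_image(n); return d
def save(d,f,crop=None,s=1):
    p=d["pixels"][:,:,::-1]
    if crop: p=p[crop[1]:crop[3],crop[0]:crop[2]]
    if s!=1: p=cv2.resize(p,None,fx=s,fy=s,interpolation=cv2.INTER_CUBIC)
    cv2.imwrite("pics/"+f,p)
def ray(d,uv,z):
    E=np.array(d["extrinsics"]); u,v=uv
    r=E[:3,:3]@np.array([(u-d["cx"])/d["fx"],-(v-d["cy"])/d["fy"],-1.])
    o=E[:3,3]; return o+r*(z-o[2])/r[2]
def proj(d,P):
    E=np.array(d["extrinsics"]); q=E[:3,:3].T@(np.array(P,float)-E[:3,3])
    return np.array([d["cx"]+d["fx"]*q[0]/-q[2], d["cy"]+d["fy"]*q[1]/q[2]])
E
python3 - <<'E'
from h import *
for n in("top","scene"):
    d=grab(n); save(d,n+"0.png",s=1.5); print(n,{k:v for k,v in d.items() if k not in("pixels",)})
s=ctrl.read_state(); print(s)
E
```

```text
pics
top {'fx': 376.74942049129544, 'fy': 376.74942049129544, 'cx': 254.82620301606133, 'cy': 188.6683277391741, 'extrinsics': array([[-4.06858934e-03,  9.89992041e-01, -1.41064542e-01,
         2.99483052e+02],
       [-9.99985394e-01, -3.52598282e-03,  4.09624547e-03,
        -8.86493196e+01],
       [ 3.55785926e-03,  1.41079147e-01,  9.89991927e-01,
         1.45486455e+03],
       [ 0.00000000e+00,  0.00000000e+00,  0.00000000e+00,
         1.00000000e+00]])}
scene {'fx': 377.83558260766813, 'fy': 377.83558260766813, 'cx': 255.8878665823317, 'cy': 191.4441115641122, 'extrinsics': array([[-2.76297019e-01, -6.41550261e-01,  7.15592915e-01,
         1.24576871e+03],
       [ 9.61027410e-01, -1.77233515e-01,  2.12166439e-01,
         1.60373071e+02],
       [-9.28838627e-03,  7.46325361e-01,  6.65516478e-01,
         8.18759135e+02],
       [ 0.00000000e+00,  0.00000000e+00,  0.00000000e+00,
         1.00000000e+00]])}
{'clock': 0.1, 'qpos': array([-1.39982013,  0.62921924,  0.0384526 ,  1.51823265, -0.02699722,
        0.99631287, -0.02001536]), 'qd': array([-1.57542498e-03, -2.10701250e-03,  9.04058784e-04, -1.69700621e-03,
        5.63345643e-04, -1.49385062e-03,  3.89854032e-05]), 'tau': array([ 1.95461420e-03, -5.64522851e+01,  1.23011649e+00, -1.93971008e+01,
        1.12783999e-02,  5.36922671e-03, -5.74611931e-06]), 'eef_pos': array([152.34466834, 631.46138053, 303.11469034]), 'tool_rot': array([-3.13993878e+00,  2.10103392e-05,  2.90479708e+00]), 'force': array([-0.63098799, -0.42931419, -0.90186207]), 'torque': array([-0.03658691,  0.02000118, -0.02474043]), 'gripper_force': 0.0, 'width': 85.46295975696394}
```

View pics/top0.png

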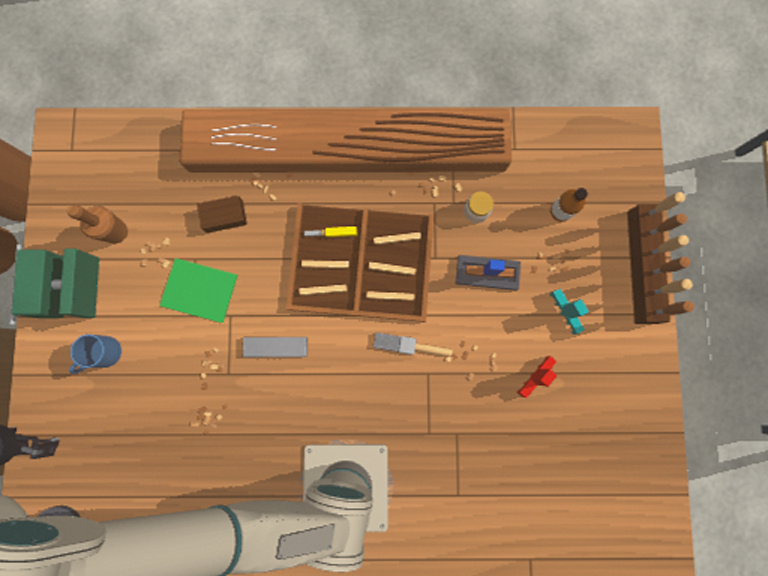

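View pics/scene0.png

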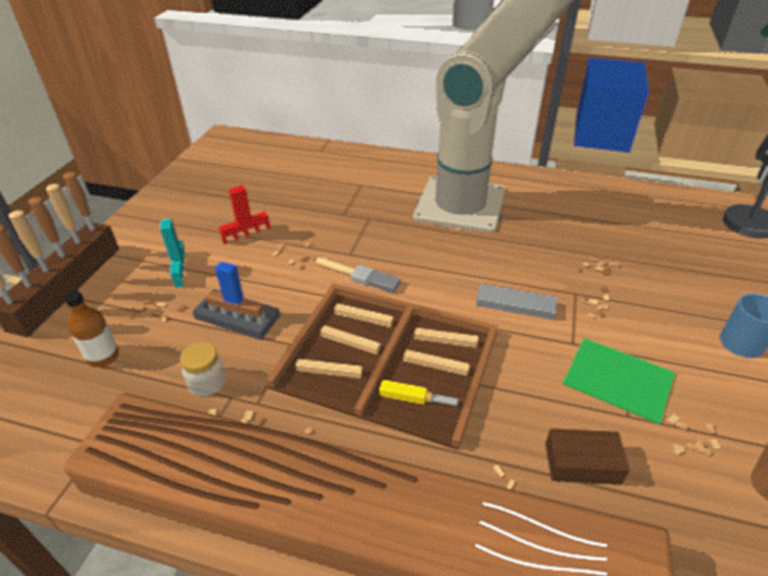

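The top view at 1.5x shows the tray at about (360,262). The yellow gouge is in the left bay at (340,231), with 2 rods in that bay and 3 in the right. The mat is at (198,290), and the holder with the blue rake is at (488,272). In the scene view the rake stands upright in its holder. Next I measure them.

```bash
cat >> h.py <<'E'
def mask(d,name):
    h=cv2.cvtColor(d["pixels"],cv2.COLOR_RGB2HSV).astype(int); H,S,V=h[...,0],h[...,1],h[...,2]
    return {"yellow":(abs(H-29)<4)&(S>190)&(V>140),"green":(abs(H-65)<12)&(S>150)&(V>80),
     "blue":(abs(H-114)<8)&(S>160)&(V>60),"pale":(abs(H-20)<7)&(S>60)&(S<150)&(V>170)}[name].astype(np.uint8)
def rects(d,name,z,amin=15,roi=None):
    m=mask(d,name)
    if roi: k=np.zeros_like(m);k[roi[1]:roi[3],roi[0]:roi[2]]=1;m=m*k
    cs,_=cv2.findContours(m,cv2.RETR_EXTERNAL,cv2.CHAIN_APPROX_NONE); out=[]
    for c in cs:
        if cv2.contourArea(c)<amin: continue
        P=np.array([ray(d,p[0],z)[:2] for p in c],np.float32); r=cv2.minAreaRect(P)
        b=cv2.boxPoints(r); e1,e2=b[1]-b[0],b[2]-b[1]; e=e1 if np.hypot(*e1)>np.hypot(*e2) else e2
        a=np.degrees(np.arctan2(e[1],e[0]))%180
        out.append((np.round(r[0],1),np.round(sorted(r[1]),1),round(a,1),np.round(c.mean(0)[0],0)))
    return out
E
python3 - <<'E'
from h import *
d=grab("top")
R=(190,130,295,220)
for n,z,r in(("yellow",30,R),("green",5,(80,150,190,230)),("pale",24,R),("blue",136,(290,150,360,200))):
    print(n); [print("  ",o) for o in rects(d,n,z,roi=r)]
# tray outline: dark board inner corner picks (1.5x px) at z=26 (wall tops) 
for nm,uv,z in (("FLo",(301,206),26),("FRo",(430,215),26),("NLo",(291,313),26),("NRo",(424,322),26)): print(nm,ray(d,np.array(uv)/1.5,z).round(0))
for nm,uv in (("h1",(458,256)),("h2",(520,261)),("h3",(518,290)),("h4",(456,285))): print(nm,ray(d,np.array(uv)/1.5,22).round(0))
save(d,"c1.png",(180,125,360,235),4.4)
s=grab("scene"); print("blue scene",rects(s,"blue",130,roi=(130,160,180,220)))
E
```

```text
yellow
   (array([639.3,  12.5]), array([22.6, 78.4]), np.float32(94.0), array([227., 154.]))
green
   (array([489.5, 380.8]), array([124.5, 164.5]), np.float32(74.7), array([132., 193.]))
pale
   (array([ 402., -188.]), array([ 30.4, 110.5]), np.float32(89.8), array([281., 216.]))
   (array([402.8,  11.7]), array([ 30.4, 281.3]), np.float32(89.8), array([226., 216.]))
   (array([ 453.5, -224.9]), array([38.1, 58.2]), np.float32(178.9), array([289., 202.]))
   (array([ 472.9, -112.5]), array([ 15.6, 118.9]), np.float32(86.9), array([260., 197.]))
   (array([489.1,  59.6]), array([ 15.4, 119.1]), np.float32(95.0), array([215., 192.]))
   (array([ 544.2, -118.6]), array([ 15.5, 118.2]), np.float32(81.6), array([261., 178.]))
   (array([555.2,  53. ]), array([ 11.7, 119.6]), np.float32(89.8), array([217., 175.]))
   (array([ 538.7, -232.1]), array([27. , 50.9]), np.float32(179.1), array([291., 179.]))
   (array([ 605.4, -241. ]), array([11.7, 59.5]), np.float32(178.9), array([293., 163.]))
   (array([ 622.8, -131.1]), array([ 15.2, 118.1]), np.float32(97.1), array([264., 158.]))
   (array([705.6, -76.5]), array([  4., 180.]), np.float32(89.8), array([250., 137.]))
   (array([727.9, -45.2]), array([ 16.2, 407.9]), np.float32(89.8), array([242., 132.]))
blue
   (array([ 531.7, -365.1]), array([21.3, 28.5]), np.float32(88.0), array([331., 176.]))
FLo [706. 116.  26.]
FRo [ 681. -219.   26.]
NLo [427. 137.  26.]
NRo [ 403. -200.   26.]
h1 [ 573. -290.   22.]
h2 [ 560. -450.   22.]
h3 [ 484. -442.   22.]
h4 [ 498. -283.   22.]
blue scene [(array([ 567.3, -340.3]), array([ 32.8, 118.6]), np.float32(36.9), array([152., 188.]))]
```

View pics/c1.png

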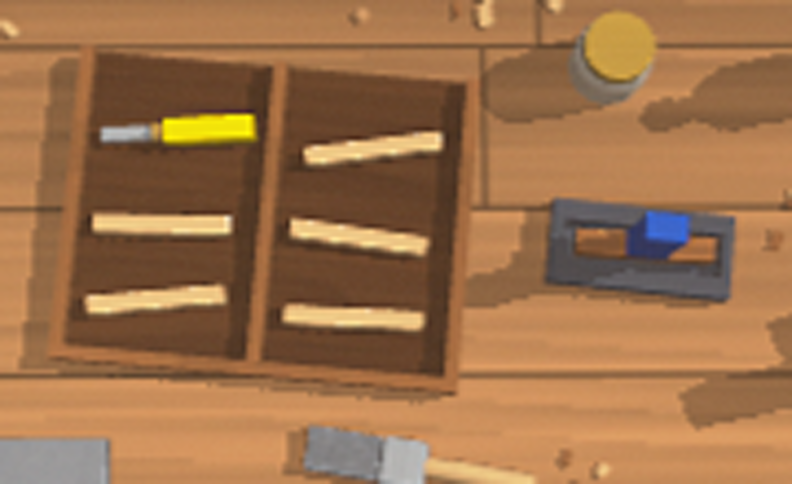

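The crop shows the gouge handle at (210,129), blade to the left, the tray rotated about 4° clockwise, and the rake centred in its trough at (665,232). The measured sizes match those given: handle 22x78, mat 125x165, rods 15x119. I'll fit the tray frame and compute the first move.

```bash
cat >> h.py <<'E'
from scipy.spatial.transform import Rotation as Ro
def go(x,y,z,yawdeg):
    s=ctrl.read_state(); R=Ro.from_euler("xyz",s["tool_rot"]); T=Ro.from_euler("xyz",[np.pi,0,np.radians(yawdeg)])
    sh=R.inv().apply(np.array([x,y,z])-s["eef_pos"])/10; w=(R.inv()*T).as_rotvec()
    print("at",s["eef_pos"].round(1),np.degrees(s["tool_rot"]).round(1),"-> shift",sh.round(2),"turn",w.round(3),"rows",round(max(np.linalg.norm(sh)/5,np.degrees(np.linalg.norm(w))/8.59),1))
def fwd(p,sh,w): pass
E
python3 - <<'E'
from h import *
d=grab("top")
c={k:ray(d,np.array(v)/4.4+[180,125],26)[:2] for k,v in dict(FL=(82,47),FR=(478,80),NL=(50,355),NR=(456,392)).items()}
print({k:v.round(0) for k,v in c.items()})
print("w",np.linalg.norm(c["NL"]-c["NR"]),np.linalg.norm(c["FL"]-c["FR"]),"d",np.linalg.norm(c["FL"]-c["NL"]),np.linalg.norm(c["FR"]-c["NR"]))
for a,b in(("NL","NR"),("FL","FR")): v=c[a]-c[b];print(np.degrees(np.arctan2(v[1],v[0]))-90)
for a,b in(("FL","NL"),("FR","NR")): v=c[a]-c[b];print(np.degrees(np.arctan2(v[1],v[0])))
print("centre",sum(c.values())/4)
# stencils of the holder on crop
h=[ray(d,np.array(v)/4.4+[180,125],22)[:2] for v in((554,199),(735,215),(729,301),(546,283))]; print(np.round(h),sum(h)/4)
go(639,15,220,94)
E
```

```text
{'FL': array([713., 124.]), 'FR': array([ 682., -227.]), 'NL': array([439., 147.]), 'NR': array([ 405., -204.])}
w 352.2221006342619 352.64116769708266 d 275.3764140867803 277.54746323230444
-5.431397676913946
-5.077935671828925
-4.79022096682077
-4.880366470990285
centre [559.6364983  -39.84562612]
[[ 575. -293.]
 [ 560. -451.]
 [ 484. -443.]
 [ 500. -284.]] [ 529.9351189  -367.76969849]
at [152.4 631.7 303.5] [-180.     0.   166.4] -> shift [-61.77 -48.52   8.39] turn [-1.000e-03  1.000e-03  1.264e+00] rows 15.8
```

>>> send_rows(rows=[[[-20,-15.7,2.7,0,0,0.4],[-40,-31.4,5.4,0,0,0.8],[-61.8,-48.5,8.4,0,0,1.264],[-61.8,-48.5,8.4,0,0,1.264],[-61.8,-48.5,8.4,0,0,1.264],[-61.8,-48.5,8.4,0,0,1.264],[-61.8,-48.5,8.4,0,0,1.264],[-61.8,-48.5,8.4,0,0,1.264],[-61.8,-48.5,8.4,0,0,1.264],[-61.8,-48.5,8.4,0,0,1.264]]], grip=0)

```text
clock: 1.25
eef_pos: [461.5, 240.4, 250.6]
tool_rot: [3.141, -0.0, 1.64]
force: [0.1, 0.9, 0.3]
width: 85.3
gripper_force: 0.0
```

```bash
python3 -c "
from h import *
go(639,15,150,94)"
```

```text
at [461.5 240.4 250.6] [180.  -0.  94.] -> shift [-23.71  16.14  10.07] turn [ 0.    -0.    -0.001] rows 6.1
```

>>> send_rows(rows=[[[-23.7,16.1,10,0,0,0],[-23.7,16.1,10,0,0,0],[-23.7,16.1,10,0,0,0],[-23.7,16.1,10,0,0,0],[-23.7,16.1,10,0,0,0],[-23.7,16.1,10,0,0,0],[-23.7,16.1,10,0,0,0],[-23.7,16.1,10,0,0,0],[-23.7,16.1,10,0,0,0]]])

```text
clock: 2.15
eef_pos: [637.2, 18.1, 150.7]
tool_rot: [-3.141, -0.001, 1.642]
force: [-1.2, 1.2, 0.5]
width: 85.4
gripper_force: 0.0
```

```bash
python3 -c "
from h import *
go(639,15,84,94)
d=grab('scene'); save(d,'s1.png',(150,150,350,300),3.5); print(rects(d,'yellow',19))"
```

```text
at [637.2  18.1 150.7] [-1.799e+02 -1.000e-01  9.410e+01] -> shift [-0.33  0.16  6.67] turn [-0.001 -0.001  0.001] rows 1.3
[(array([641.2,  11.4]), array([32.9, 78.5]), np.float32(92.2), array([268., 261.]))]
```

View pics/s1.png

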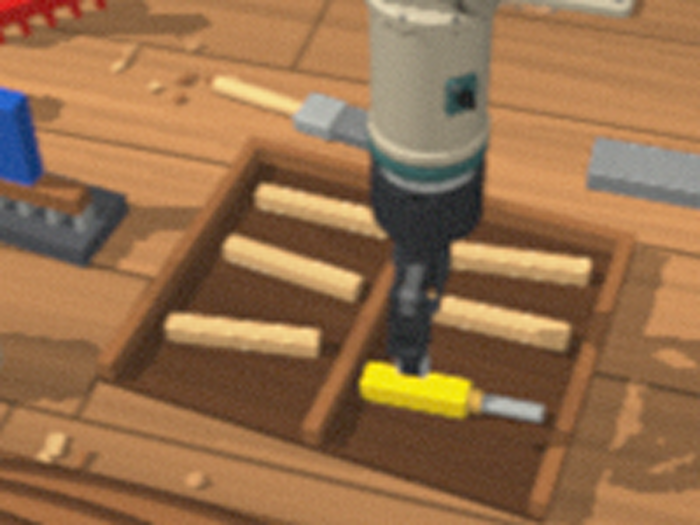

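The crop shows the gripper straight above the yellow handle, at (412,385). The scene view puts the handle at about (641,11), which agrees with the top view. I descend and grip.

>>> send_rows(rows=[[[-0.3,0.2,3,0,0,0],[-0.3,0.2,5,0,0,0],[-0.3,0.2,6.3,0,0,0],[-0.3,0.2,6.7,0,0,0],[-0.3,0.2,6.7,0,0,0],[-0.3,0.2,6.7,0,0,0]]])

```text
clock: 2.8
eef_pos: [640.6, 14.1, 84.8]
tool_rot: [3.14, 0.0, 1.641]
force: [0.5, 0.1, -0.3]
width: 85.2
gripper_force: 0.0
```

>>> send_rows(rows=[[[0,0,0,0,0,0],[0,0,0,0,0,0],[0,0,0,0,0,0],[0,0,0,0,0,0],[0,0,0,0,0,0],[0,0,0,0,0,0],[0,0,0,0,0,0],[0,0,0,0,0,0]]], grip=255)

```text
clock: 3.6
eef_pos: [640.5, 13.6, 84.2]
tool_rot: [3.141, 0.0, 1.641]
force: [-0.1, -0.4, 5.3]
width: 20.8
gripper_force: 59.9
```

```bash
python3 -c "
from h import *
t=np.radians(74.7); c=np.array([489.5,380.8])-15*np.array([np.cos(t),np.sin(t)]); print(c)
go(639,15,190,94)
go(*c,190,74.7)"
```

```text
[485.54190425 366.33163872]
at [640.5  13.6  84.2] [179.9   0.   94. ] -> shift [  0.15  -0.12 -10.58] turn [0.001 0.    0.   ] rows 2.1
at [640.5  13.6  84.2] [179.9   0.   94. ] -> shift [ 36.27 -12.98 -10.6 ] turn [ 0.001 -0.     0.337] rows 8.0
```

>>> send_rows(rows=[[[0,0,-3,0,0,0],[0,0,-7,0,0,0],[2,-0.7,-10,0,0,0.02],[6,-2,-10.6,0,0,0.06],[10,-3.6,-10.6,0,0,0.1],[14,-5,-10.6,0,0,0.14],[18,-6.5,-10.6,0,0,0.18],[22.5,-8,-10.6,0,0,0.22],[27,-9.7,-10.6,0,0,0.26],[31.5,-11.3,-10.6,0,0,0.3]]])

```text
clock: 4.6
eef_pos: [503.6, 321.5, 189.1]
tool_rot: [-3.14, 0.001, 1.339]
force: [0.8, 0.1, -0.8]
width: 20.6
gripper_force: 59.1
```

```bash
python3 -c "
from h import *
go(485.5,366.3,110,74.7)"
```

```text
at [503.6 321.5 189.1] [-1.799e+02  1.000e-01  7.670e+01] -> shift [ 3.95 -2.78  7.91] turn [-0.001  0.001  0.035] rows 1.9
```

>>> send_rows(rows=[[[3,-2,1,0,0,0.035],[3.5,-2.6,4,0,0,0.035],[3.5,-2.6,6,0,0,0.035],[3.5,-2.6,7.5,0,0,0.035],[3.5,-2.6,7.9,0,0,0.035],[3.5,-2.6,7.9,0,0,0.035],[3.5,-2.6,7.9,0,0,0.035]]])

```text
clock: 5.3
eef_pos: [488.8, 359.8, 111.6]
tool_rot: [3.141, -0.001, 1.305]
force: [1.3, 0.5, -1.2]
width: 20.3
gripper_force: 59.1
```

```bash
python3 -c "
from h import *
go(485.5,366.3,82.5,74.7)"
```

```text
at [488.8 359.8 111.6] [ 1.799e+02 -1.000e-01  7.480e+01] -> shift [ 0.54 -0.49  2.91] turn [ 0.001 -0.001  0.001] rows 0.6
```

>>> send_rows(rows=[[[0,0,1.2,0,0,0],[0,0,2,0,0,0],[0,0,2.6,0,0,0],[0,0,2.9,0,0,0],[0,0,2.9,0,0,0],[0,0,2.9,0,0,0]]])

```text
clock: 5.9
eef_pos: [488.0, 360.1, 81.7]
tool_rot: [3.142, -0.0, 1.306]
force: [0.1, -0.2, -1.6]
width: 20.4
gripper_force: 59.1
```

```bash
python3 -c "
from h import *
go(485.5,366.3,81.5,74.7)"
```

```text
at [488.  360.1  81.7] [180.   -0.   74.8] -> shift [ 0.54 -0.41  0.02] turn [ 0.    -0.     0.002] rows 0.1
```

>>> send_rows(rows=[[[0,0,0,0,0,0],[0,0,0,0,0,0],[0,0,0,0,0,0],[0,0,0,0,0,0],[0,0,0,0,0,0],[0,0,-2,0,0,0],[0,0,-6,0,0,0],[0,0,-10,0,0,0],[0,0,-14,0,0,0],[0,0,-18,0,0,0]]], grip=0)

```text
clock: 6.9
eef_pos: [487.7, 359.9, 263.4]
tool_rot: [-3.142, 0.0, 1.306]
force: [0.2, 0.2, 0.4]
width: 85.3
gripper_force: 0.0
```

```bash
python3 -c "
from h import *
d=grab('scene'); print(rects(d,'yellow',16)); d=grab('top'); print(rects(d,'yellow',27,roi=(100,160,185,235)))
go(530,-366,260,85)"
```

```text
[(array([487.9, 358.9]), array([37.6, 78.5]), np.float32(73.6), array([405., 246.]))]
[(array([486.1, 356.6]), array([22.2, 81.9]), np.float32(73.1), array([136., 193.]))]
at [490.7 361.2 267.5] [179.6  -0.5  74.8] -> shift [-69.15  22.85   0.33] turn [ 0.007 -0.008 -0.178] rows 14.6
```

>>> send_rows(rows=[[[-23,7.6,0.1,0,0,-0.06],[-69,22.7,0.3,0,0,-0.178],[-69,22.7,0.3,0,0,-0.178],[-69,22.7,0.3,0,0,-0.178],[-69,22.7,0.3,0,0,-0.178],[-69,22.7,0.3,0,0,-0.178],[-69,22.7,0.3,0,0,-0.178],[-69,22.7,0.3,0,0,-0.178],[-69,22.7,0.3,0,0,-0.178],[-69,22.7,0.3,0,0,-0.178]]])

```text
clock: 8.0
eef_pos: [514.0, -141.1, 259.3]
tool_rot: [-3.141, -0.0, 1.484]
force: [1.3, -0.2, 0.1]
width: 85.4
gripper_force: 0.0
```

```bash
python3 -c "
from h import *
go(531,-366,240,85)"
```

```text
at [ 514.  -141.1  259.3] [-180.   -0.   85.] -> shift [-22.26   3.65   1.92] turn [-0. -0.  0.] rows 4.5
```

>>> send_rows(rows=[[[-20,3.3,1.9,0,0,0],[-20,3.3,1.9,0,0,0],[-20,3.3,1.9,0,0,0],[-20,3.3,1.9,0,0,0],[-20,3.3,1.9,0,0,0],[-20,3.3,1.9,0,0,0],[-20,3.3,1.9,0,0,0]]])

```text
clock: 8.7
eef_pos: [529.9, -339.6, 240.0]
tool_rot: [-3.141, -0.002, 1.485]
force: [0.7, 0.5, 0.9]
width: 85.2
gripper_force: 0.0
```

```bash
python3 -c "
from h import *
go(531,-366,167,85)
d=grab('scene'); print(rects(d,'blue',136,roi=(120,150,190,230))); print(proj(d,(531,-366,136)))
save(d,'s2.png',(90,80,260,260),3.3)"
```

```text
at [ 529.9 -339.6  240. ] [-1.799e+02 -1.000e-01  8.510e+01] -> shift [-2.64  0.34  7.3 ] turn [-0.001 -0.002  0.001] rows 1.6
[(array([ 574.9, -334.7]), array([ 32.5, 113.3]), np.float32(36.9), array([152., 188.]))]
[149.9834955  176.61521374]
```

View pics/s2.png

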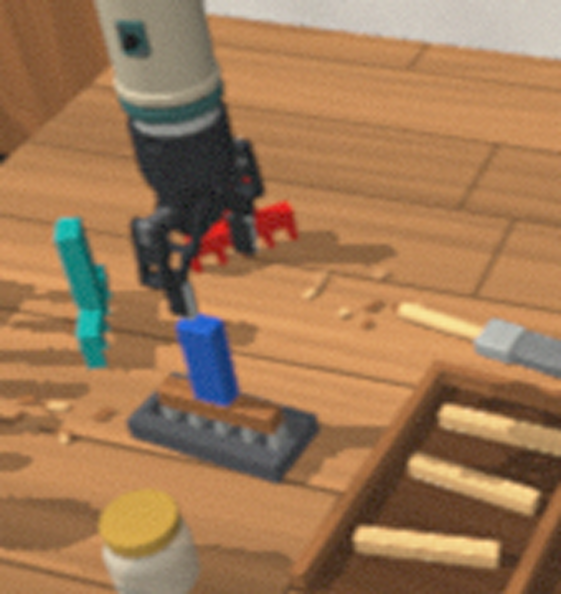

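The crop shows the handle top at (200,323), which is image pixel (151,178). The measured point projects to (150,177), so it agrees within 3 mm. I align and descend.

>>> send_rows(rows=[[[-1.3,0.2,0,0,0,0],[-2.6,0.3,0.5,0,0,0],[-2.6,0.3,1,0,0,0],[-2.6,0.3,3,0,0,0],[-2.6,0.3,5,0,0,0],[-2.6,0.3,7,0,0,0],[-2.6,0.3,7.9,0,0,0],[-2.6,0.3,7.9,0,0,0],[-2.6,0.3,7.9,0,0,0]]])

```text
clock: 9.65
eef_pos: [530.7, -367.8, 162.1]
tool_rot: [3.141, 0.0, 1.484]
force: [0.3, 0.1, 1.0]
width: 85.4
gripper_force: 0.0
```

>>> send_rows(rows=[[[0,0,0,0,0,0],[0,0,0,0,0,0],[0,0,0,0,0,0],[0,0,0,0,0,0],[0,0,0,0,0,0],[0,0,0,0,0,0],[0,0,0,0,0,0],[0,0,0,0,0,0]]], grip=255)

```text
clock: 10.45
eef_pos: [531.1, -367.7, 162.2]
tool_rot: [3.14, 0.001, 1.484]
force: [1.0, 0.4, 4.1]
width: 23.2
gripper_force: 59.7
```

```bash
python3 -c "
from h import *
print(ctrl.read_state()['torque'])
go(531,-366,280,85)"
```

```text
[-0.00894666 -0.30485572 -0.01726359]
at [ 531.1 -367.7  162.2] [179.9   0.   85. ] -> shift [ 1.600e-01 -1.000e-02 -1.178e+01] turn [0.001 0.001 0.   ] rows 2.4
```

>>> send_rows(rows=[[[0,0,-1,0,0,0],[0,0,-3,0,0,0],[0,0,-6,0,0,0],[0,0,-9,0,0,0],[0,0,-11.5,0,0,0],[0,0,-12,0,0,0],[0,0,-12,0,0,0]]])

```text
clock: 11.15
eef_pos: [530.2, -367.4, 281.9]
tool_rot: [-3.142, -0.0, 1.484]
force: [-0.9, -1.2, -3.2]
width: 22.9
gripper_force: 59.1
```

```bash
cat >> h.py <<'E'
F=np.array([432.1,-28.7]); UX=np.array([.9962,-.0872]); UY=np.array([.0872,.9962])
def tr(fx,fy): return F+fx*UX+fy*UY
def inv(p): p=np.array(p)-F; return np.array([p@UX,p@UY])
E
python3 -c "
from h import *
print(tr(240,-85),tr(150,88))
go(*tr(240,-85),281,85)"
```

```text
[ 663.776 -134.305] [589.2036  45.8856]
at [ 530.2 -367.4  281.9] [-180.   -0.   85.] -> shift [24.38 11.27  0.09] turn [-0. -0.  0.] rows 5.4
```

>>> send_rows(rows=[[[2,0.9,0,0,0,0],[5,2.3,0,0,0,0],[9,4.2,0,0,0,0],[13,6,0,0,0,0],[17,7.9,0,0,0,0],[21,9.7,0,0,0,0],[23.5,10.9,0,0,0,0],[24.4,11.3,0,0,0,0],[24.4,11.3,0,0,0,0],[24.4,11.3,0,0,0,0]]])

```text
clock: 12.15
eef_pos: [662.9, -136.4, 280.6]
tool_rot: [-3.139, 0.002, 1.482]
force: [0.2, -0.4, -2.0]
width: 23.3
gripper_force: 59.1
```

```bash
python3 -c "
from h import *
go(*tr(240,-85),190,85)"
```

```text
at [ 662.9 -136.4  280.6] [-1.798e+02  1.000e-01  8.490e+01] -> shift [0.23 0.09 9.06] turn [-0.003  0.002 -0.002] rows 1.8
```

Descend to tips about 32 mm above the bench, then take a look to check clearance before lowering fully.

>>> send_rows(rows=[[[0.1,0.1,2,0,0,0],[0.1,0.1,5,0,0,0],[0.1,0.1,8,0,0,0],[0.1,0.1,9,0,0,0],[0.1,0.1,9,0,0,0],[0.1,0.1,9,0,0,0]]])

```text
clock: 12.75
eef_pos: [665.8, -134.9, 192.9]
tool_rot: [3.14, 0.001, 1.482]
force: [0.5, 0.7, -2.1]
width: 23.4
gripper_force: 59.1
```

```bash
python3 -c "
from h import *
go(*tr(240,-85),166.5,85)
d=grab('scene'); save(d,'s3.png',(150,150,350,300),3.5)"
```

```text
at [ 665.8 -134.9  192.9] [1.799e+02 1.000e-01 8.490e+01] -> shift [ 0.04 -0.21  2.64] turn [ 0.002  0.001 -0.001] rows 0.5
```

View pics/s3.png

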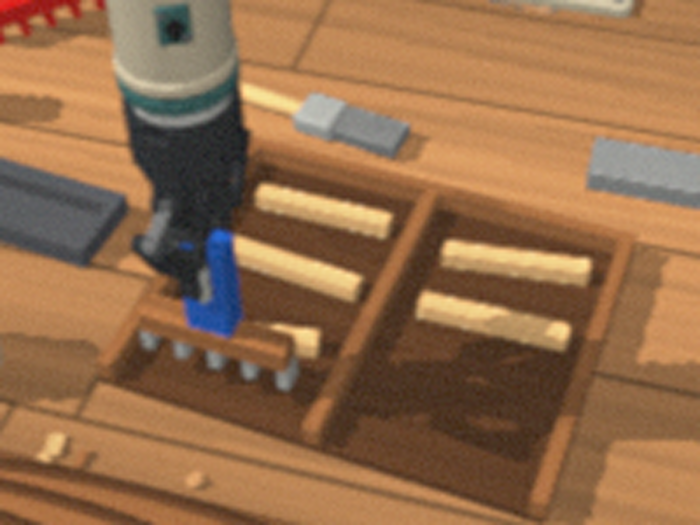

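The rake hangs over the right bay's far end, with its teeth at (150–290, 340–375). It is beyond the last rod and inside the walls. I lower it, then comb along −tool y.

>>> send_rows(rows=[[[0,0,1,0,0,0],[0,0,2,0,0,0],[0,0,2.6,0,0,0],[0,0,2.6,0,0,0],[0,0,2.6,0,0,0]]])

```text
clock: 13.3
eef_pos: [665.3, -133.3, 165.4]
tool_rot: [-3.141, 0.0, 1.484]
force: [-0.4, -0.1, -2.8]
width: 23.2
gripper_force: 59.2
```

>>> send_rows(rows=[[[0,-0.5,0,0,0,0],[0,-1.2,0,0,0,0],[0,-2,0,0,0,0],[0,-2.8,0,0,0,0],[0,-3.6,0,0,0,0],[0,-4.4,0,0,0,0],[0,-5.2,0,0,0,0],[0,-6,0,0,0,0],[0,-6.8,0,0,0,0],[0,-7.4,0,0,0,0]]])

```text
clock: 14.3
eef_pos: [590.9, -126.9, 165.7]
tool_rot: [-3.141, -0.0, 1.484]
force: [-0.2, -0.0, -2.2]
width: 23.7
gripper_force: 59.3
```

```bash
python3 -c "
from h import *
s=ctrl.read_state(); print(inv(s['eef_pos'][:2]),s['torque'])
go(*tr(75,-85),166.5,85)
print(*[(o[0],inv(o[0]),o[2]) for o in rects(grab('top'),'pale',24,roi=(190,130,295,220)) if o[1][0]<18 and 100<o[1][1]<125],sep='\n')"
```

```text
[166.75141726 -83.95114134] [ 0.02131744 -0.12356059 -0.00207969]
at [ 590.9 -126.9  165.7] [-180.   -0.   85.] -> shift [-0.1  -9.17 -0.07] turn [-0. -0.  0.] rows 1.8
(array([ 472.9, -112.5]), array([ 47.95232, -79.9238 ]), np.float32(86.9))
```

>>> send_rows(rows=[[[0,-0.7,0,0,0,0],[0,-1.6,0,0,0,0],[0,-2.5,0,0,0,0],[0,-3.4,0,0,0,0],[0,-4.3,0,0,0,0],[0,-5.2,0,0,0,0],[0,-6.1,0,0,0,0],[0,-7,0,0,0,0],[0,-7.9,0,0,0,0],[0,-8.6,0,0,0,0]]])

```text
clock: 15.35
eef_pos: [505.3, -119.4, 165.8]
tool_rot: [3.142, -0.0, 1.484]
force: [0.4, -0.5, -2.1]
width: 23.6
gripper_force: 59.4
```

```bash
python3 -c "
from h import *
s=ctrl.read_state(); print(inv(s['eef_pos'][:2]),s['torque'])
go(*tr(56,-85),166,85)
d=grab('scene'); save(d,'s4.png',(190,170,310,260),5)"
```

```text
[ 80.79153992 -83.99847458] [ 0.0318771  -0.14321253  0.05373233]
at [ 505.3 -119.4  165.8] [180.  -0.  85.] -> shift [-0.1  -2.48 -0.02] turn [ 0. -0.  0.] rows 0.5
```

View pics/s4.png

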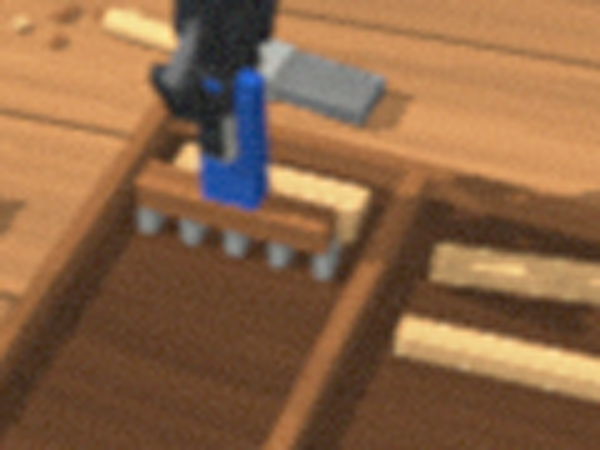

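The crop shows the rods gathered flat and parallel ahead of the teeth at about (270,185), with a small gap left to the fence. I continue slowly.

>>> send_rows(rows=[[[0,-0.4,0,0,0,0],[0,-0.8,0,0,0,0],[0,-1.2,0,0,0,0],[0,-1.5,0,0,0,0],[0,-1.8,0,0,0,0],[0,-2.0,0,0,0,0],[0,-2.2,0,0,0,0],[0,-2.3,0,0,0,0],[0,-2.3,0,0,0,0]]])

```text
clock: 16.3
eef_pos: [483.7, -117.6, 165.9]
tool_rot: [3.14, 0.0, 1.483]
force: [3.1, 0.2, -1.8]
width: 23.4
gripper_force: 59.2
```

```bash
python3 -c "
from h import *
s=ctrl.read_state(); print(inv(s['eef_pos'][:2]),s['torque'])"
```

```text
[ 59.16446493 -84.09467876] [-0.17753972 -0.64837708 -0.05384211]
```

>>> send_rows(rows=[[[0,-0.1,0,0,0,0],[0,-0.2,0,0,0,0],[0,-0.3,0,0,0,0],[0,-0.3,0,0,0,0]]])

```text
clock: 16.7
eef_pos: [482.6, -117.7, 166.3]
tool_rot: [3.136, 0.001, 1.483]
force: [6.7, -1.2, -4.1]
width: 23.0
gripper_force: 59.4
```

```bash
python3 -c "
from h import *
s=ctrl.read_state(); print(inv(s['eef_pos'][:2]),s['torque'],s['tool_rot'])"
```

```text
[ 58.03978412 -84.30276333] [-0.28393629 -1.83502598 -0.31394996] [3.13578969e+00 1.20102791e-03 1.48295838e+00]
```

Contact has stalled at about 58 mm, as expected for three packed rods. I back off, lift and go to the left bay.

>>> send_rows(rows=[[[0,0.6,0,0,0,0],[0,1.5,0,0,0,0],[0,2.5,0,0,0,0],[0,3,-2,0,0,0],[0,3,-5,0,0,0],[0,3,-8,0,0,0],[0,3,-8,0,0,0],[0,3,-8,0,0,0]]])

```text
clock: 17.5
eef_pos: [510.0, -119.5, 245.6]
tool_rot: [-3.141, -0.0, 1.484]
force: [-0.2, 0.9, -2.2]
width: 23.2
gripper_force: 59.7
```

```bash
python3 -c "
from h import *
go(*tr(150,88),245,85)"
```

```text
at [ 510.  -119.5  245.6] [-180.    -0.    85.1] -> shift [17.16  6.46  0.06] turn [-0.    -0.     0.001] rows 3.7
```

>>> send_rows(rows=[[[2,0.8,0,0,0,0],[5,1.9,0,0,0,0],[9,3.4,0,0,0,0],[13,4.9,0,0,0,0],[16,6,0,0,0,0],[17.2,6.5,0,0,0,0],[17.2,6.5,1,0,0,0],[17.2,6.5,3,0,0,0],[17.2,6.5,3,0,0,0],[17.2,6.5,3,0,0,0]]])

```text
clock: 18.5
eef_pos: [588.6, 43.8, 214.8]
tool_rot: [-3.139, 0.002, 1.481]
force: [0.3, -0.1, -2.5]
width: 23.2
gripper_force: 59.7
```

```bash
python3 -c "
from h import *
go(*tr(150,88),166,85)
d=grab('scene'); save(d,'s5.png',(170,150,350,285),4)"
```

```text
at [588.6  43.8 214.8] [-1.798e+02  1.000e-01  8.490e+01] -> shift [0.22 0.05 4.88] turn [-0.003  0.002 -0.002] rows 1.0
```

View pics/s5.png

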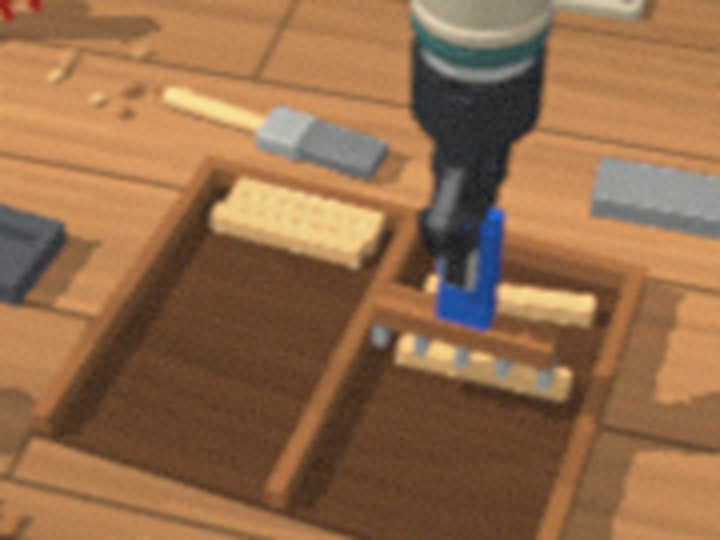

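The right bay is packed into one tight row at (300,220). The rake hovers over the left bay, and perspective makes it overlap the rod. I add 10 mm of margin and lower it.

>>> send_rows(rows=[[[0.2,1,0,0,0,0],[0.2,1,1.5,0,0,0],[0.2,1,3,0,0,0],[0.2,1,4.3,0,0,0],[0.2,1,4.8,0,0,0],[0.2,1,4.8,0,0,0],[0.2,1,4.8,0,0,0]]])

```text
clock: 19.25
eef_pos: [600.1, 46.9, 167.8]
tool_rot: [3.141, 0.0, 1.484]
force: [-0.1, 0.3, -2.1]
width: 23.2
gripper_force: 59.7
```

```bash
python3 -c "
from h import *
s=ctrl.read_state(); print(inv(s['eef_pos'][:2]),s['torque'])
go(*tr(60,88),166,85)"
```

```text
[160.77407172  89.96265078] [-0.01199726  0.02738958  0.00206745]
at [600.1  46.9 167.8] [180.   0.  85.] -> shift [ -0.19 -10.08   0.18] turn [0. 0. 0.] rows 2.0
```

>>> send_rows(rows=[[[0,-0.5,0.1,0,0,0],[-0.1,-1.3,0.2,0,0,0],[-0.1,-2.2,0.2,0,0,0],[-0.2,-3.1,0.2,0,0,0],[-0.2,-4,0.2,0,0,0],[-0.2,-4.9,0.2,0,0,0],[-0.2,-5.8,0.2,0,0,0],[-0.2,-6.7,0.2,0,0,0],[-0.2,-7.6,0.2,0,0,0],[-0.2,-8.4,0.2,0,0,0]]])

```text
clock: 20.25
eef_pos: [515.3, 52.4, 165.8]
tool_rot: [3.141, -0.0, 1.484]
force: [0.9, 0.2, -1.8]
width: 23.7
gripper_force: 59.7
```

```bash
python3 -c "
from h import *
s=ctrl.read_state(); print(inv(s['eef_pos'][:2]),s['torque'])
go(*tr(45,88),166,85)"
```

```text
[75.84699707 88.03961015] [-0.06102265 -0.19312949 -0.01268374]
at [515.3  52.4 165.8] [180.  -0.  85.] -> shift [-0.   -3.08 -0.02] turn [ 0. -0.  0.] rows 0.6
```

>>> send_rows(rows=[[[0,-0.5,0,0,0,0],[0,-1,0,0,0,0],[0,-1.5,0,0,0,0],[0,-2,0,0,0,0],[0,-2.4,0,0,0,0],[0,-2.7,0,0,0,0],[0,-3,0,0,0,0],[0,-3.2,0,0,0,0],[0,-3.3,0,0,0,0],[0,-3.3,0,0,0,0]]])

```text
clock: 21.25
eef_pos: [483.4, 55.1, 165.8]
tool_rot: [3.141, 0.0, 1.484]
force: [1.1, -0.8, -2.7]
width: 23.4
gripper_force: 59.6
```

```bash
python3 -c "
from h import *
s=ctrl.read_state(); print(inv(s['eef_pos'][:2]),s['torque'])"
```

```text
[43.79728762 87.98809649] [-0.10425479 -0.27202254 -0.0889623 ]
```

>>> send_rows(rows=[[[0,-0.1,0,0,0,0],[0,-0.2,0,0,0,0],[0,-0.3,0,0,0,0],[0,-0.4,0,0,0,0],[0,-0.4,0,0,0,0]]])

```text
clock: 21.75
eef_pos: [481.9, 55.1, 166.3]
tool_rot: [3.135, 0.0, 1.482]
force: [6.9, -1.3, -4.1]
width: 23.6
gripper_force: 59.5
```

```bash
python3 -c "
from h import *
s=ctrl.read_state(); print(inv(s['eef_pos'][:2]),s['torque'])"
```

```text
[42.2736833  87.80178604] [-0.39871851 -1.81228896 -0.32084927]
```

Packed in the left bay too. I back off, lift, and check from above before returning the rake.

>>> send_rows(rows=[[[0,0.6,0,0,0,0],[0,1.5,0,0,0,0],[0,2.5,0,0,0,0],[0,3,-2,0,0,0],[0,3,-6,0,0,0],[0,3,-10,0,0,0],[0,3,-11.5,0,0,0],[0,3,-11.5,0,0,0],[0,3,-11.5,0,0,0]]])

```text
clock: 22.65
eef_pos: [508.5, 53.2, 280.0]
tool_rot: [-3.14, 0.0, 1.484]
force: [-0.2, 0.5, -3.2]
width: 23.1
gripper_force: 59.8
```

```bash
python3 -c "
from h import *
go(531,-367.7,281,85)"
```

```text
at [508.5  53.2 280. ] [-179.9    0.    85. ] -> shift [-41.74   5.87  -0.11] turn [-0.002  0.     0.001] rows 8.4
```

>>> send_rows(rows=[[[-2,0.3,0,0,0,0],[-6,0.8,0,0,0,0],[-10.5,1.5,0,0,0,0],[-15,2.1,0,0,0,0],[-20,2.8,0,0,0,0],[-25,3.5,0,0,0,0],[-30,4.2,0,0,0,0],[-35,4.9,0,0,0,0],[-39,5.5,0,0,0,0],[-41,5.8,0,0,0,0]]])

```text
clock: 23.65
eef_pos: [528.8, -365.6, 278.2]
tool_rot: [-3.138, 0.002, 1.478]
force: [-0.8, 0.6, -2.5]
width: 22.9
gripper_force: 59.8
```

```bash
python3 -c "
from h import *
d=grab('top')
for o in rects(d,'pale',24,roi=(190,130,295,220)):
  if o[0][0]<520 and abs(inv(o[0])[1])<160: print(inv(o[0]),o[1],o[2])
d=grab('scene');save(d,'s6.png',(120,120,360,290),3)
go(531,-367.7,200,85)"
```

```text
[19.07424 94.02224] [ 30.9 118.3] 85.0
at [ 528.8 -364.8  278. ] [-1.798e+02  1.000e-01  8.470e+01] -> shift [-0.25  0.28  7.8 ] turn [-0.004  0.001 -0.006] rows 1.6
```

View pics/s6.png

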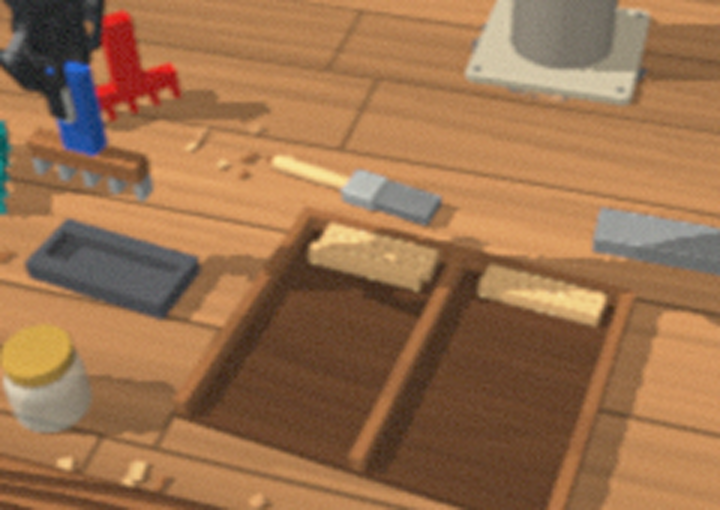

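Both bays show tight, flat rows against the fence. The left row measures 31x118 mm at 85.0°, parallel to the fence. Now I return the rake to its holder.

>>> send_rows(rows=[[[-0.25,0.25,0.5,0,0,-0.005],[-0.25,0.25,2,0,0,-0.005],[-0.25,0.25,4.5,0,0,-0.005],[-0.25,0.25,7,0,0,-0.005],[-0.25,0.25,7.8,0,0,-0.005],[-0.25,0.25,7.8,0,0,-0.005],[-0.25,0.25,7.8,0,0,-0.005]]])

```text
clock: 24.45
eef_pos: [534.0, -362.9, 203.2]
tool_rot: [3.141, 0.0, 1.49]
force: [-0.2, 0.1, -1.6]
width: 23.5
gripper_force: 59.8
```

```bash
python3 -c "
from h import *
go(531,-367.7,163,85)"
```

```text
at [ 534.  -362.9  203.2] [180.    0.   85.4] -> shift [-0.5  -0.27  4.02] turn [0.001 0.    0.006] rows 0.8
```

>>> send_rows(rows=[[[-0.5,-0.3,0.2,0,0,0.006],[-0.5,-0.3,1,0,0,0.006],[-0.5,-0.3,2,0,0,0.006],[-0.5,-0.3,3,0,0,0.006],[-0.5,-0.3,3.7,0,0,0.006],[-0.5,-0.3,4,0,0,0.006],[-0.5,-0.3,4,0,0,0.006],[-0.5,-0.3,4,0,0,0.006]]])

```text
clock: 25.25
eef_pos: [530.1, -368.1, 162.6]
tool_rot: [3.141, 0.0, 1.483]
force: [-0.7, 1.4, -2.9]
width: 23.8
gripper_force: 59.7
```

```bash
python3 -c "
from h import *
go(531,-367.7,162.3,85); print(ctrl.read_state()['torque'])"
```

```text
at [ 530.1 -368.1  162.6] [180.   0.  85.] -> shift [0.05 0.08 0.03] turn [ 0.     0.    -0.001] rows 0.0
[0.02414107 0.04772332 0.03831643]
```

>>> send_rows(rows=[[[0,0,0,0,0,0],[0,0,0,0,0,0],[0,0,0,0,0,0],[0,0,0,0,0,0],[0,0,0,0,0,0],[0,0,0,0,0,0],[0,0,-2,0,0,0],[0,0,-5,0,0,0],[0,0,-9,0,0,0],[0,0,-13,0,0,0]]], grip=0)

```text
clock: 26.25
eef_pos: [529.7, -367.8, 293.7]
tool_rot: [-3.141, -0.0, 1.483]
force: [0.9, -0.0, -0.7]
width: 85.3
gripper_force: 0.0
```

>>> send_rows(rows=[[[0,0,-3,0,0,0],[0,0,-6,0,0,0],[0,0,-6,0,0,0],[0,0,-6,0,0,0],[0,0,-6,0,0,0]]])

```text
clock: 26.75
eef_pos: [529.6, -367.4, 351.4]
tool_rot: [-3.14, -0.001, 1.483]
force: [-0.3, 0.2, -0.2]
width: 85.5
gripper_force: 0.0
```

```bash
python3 -c "
from h import *
d=grab('scene');save(d,'s7.png',(100,110,470,320),2.1)
print(rects(d,'blue',136,roi=(120,150,190,230)),ctrl.read_state()['width'])"
```

```text
[(array([ 571.3, -336.4]), array([ 32.6, 121. ]), np.float32(36.9), array([153., 188.]))] 85.23872686219067
```

View pics/s7.png

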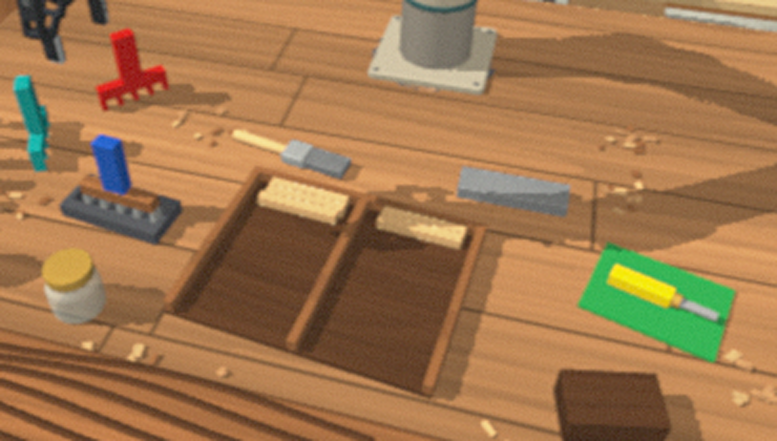

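The rake stands upright in its holder at (115,170), both rows are packed, and the gouge is on the mat at (660,290). The gripper is clear and the bystanders look undisturbed, so I hand in.

```bash
python3 -c "
from cell import ctrl
print(ctrl.finish_job())"
```

```text
the job is handed in; nothing more can be done
None
```

The job is handed in, with no verdict returned: the last pictures show the gouge flat on the green mat, both rod rows packed tight against the fence, the rake upright in its holder and no sign that the bystanders moved.

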